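# Wedge up a copper roof outlet for brazing

## Task

Set the copper roof outlet up for brazing: stand the loose stop pin fully down in the empty bore behind the outlet, beside the pin already standing there, and let it go; then push the steel wedge, thin end first, straight and midway between the two rest bars, along the fixture plate under the outlet's front edge until that edge is lifted about 3 mm clear of both bars, its back edge staying down by the pins. Finish while still holding the wedge there, so that the tilt stays while the solder runs; the wedge alone carries the lifted edge, so do not touch the outlet yourself, and leave everything else on the bench where it stands.

Things in the scene. Friction and masses are not known exactly. Their poses are not given: they have to be found in the camera images.
- fixture: Dark steel fixture plate fixed on the bench, 320 (x) by 200 (y) mm, 20 mm thick, with a grid of eight 17.5 mm through bores. Origin: centre of its underside, on the bench top; +x is the direction in which the wedge is pushed, z up. A fixed stop pin, 16 mm thick, top 90 mm above the bench, stands in the bore at x 145, y -45 mm. From its edge at x -160 mm up to the rest bars nothing stands on it.
- bars (a point): Point midway between the front ends of the two steel rest bars, level with their tops, 30 mm above the bench; same axes as the fixture. The bars are part of the fixture plate, 10 mm wide and 10 mm high, run 135 mm from here along +x and are centred 66 mm either side.
- bore (a point): Centre of the mouth (on the plate's top face, 20 mm above the bench) of the empty bore that is to take the loose stop pin: fixture x = 145, y = +45 mm, 17.5 mm in diameter, 20 mm deep.
- outlet: Copper roof outlet, loose, about 0.85 kg: flange plate 120 (x) by 160 (y) mm, 4 mm thick, 60 mm pipe stub 45 mm high in the middle, 12 mm upstand along the back (+x) edge. Origin: centre of its underside. It lies on the rest bars, 10 mm above the fixture plate, x axis as the fixture's within 2 degrees, back edge 3 to 8 mm short of the pins; it may slide up to them when the wedge is pushed.
- lip_left (a point): Point on the underside of the outlet's front edge, over the rest bar at fixture y = +66 mm (outlet x = -60, y = +66 mm). 30 mm above the bench at the start; about 33 mm when lifted as asked.
- lip_right (a point): The same over the other rest bar (outlet x = -60, y = -66 mm).
- back_edge (a point): Middle of the lower back edge of the outlet (outlet x = +60 mm, y = 0); stays on the bars, 30 mm above the bench.
- pin_mid (a point): Centre, half-way up, of the loose stop pin: plain round flat-topped steel pin, 16 mm thick, 90 mm long, 0.14 kg, z up along it. It stands in one of the three holes of the wooden punch block, 65 mm showing, centre 60 mm above the bench. Down in the bore its centre stands 45 mm above the bench.
- wedge_mid (a point): Centre of the steel wedge, 80 mm from either end, 7 mm above its flat underside; x axis from head to tip. 160 mm long, 30 mm wide, 0.5 kg; thickness grows evenly from 4 mm at the tip (+x end) to 24 mm at the head (-x end). It lies flat on the bench.
- wedge_tip (a point): Middle of the lower edge of the wedge's thin end (80 mm along x from the wedge's centre, on its underside).
- block: Fixed hardwood punch block, 55 (x) by 165 (y) by 40 mm; origin: centre of its underside; three holes, 18 mm wide and 25 mm deep, in a row along its y axis at -55, 0 and +55 mm.
- doming_punch: Bystander standing in the punch block: round 16 mm shank with a 26 mm ball on top, 97 mm tall; origin at its foot.
- centre_punch: Bystander standing in the punch block: round 16 mm shank with a pointed top, 115 mm tall; origin at its foot.
- packer: Bystander: flat steel packing bar, 120 x 30 x 15 mm, not tapered, lying on the bench beyond the wedge; origin: centre of its underside.
- hammer: Bystander: hammer about 280 mm long lying on the far side of the bench.
- bowl: Bystander: small steel bowl, 90 mm wide, 40 mm high; origin: centre of its underside.
- ferrule: Bystander: copper ring, 56 mm wide, 30 mm high, between the fixture plate and the robot; origin: centre of its underside.
Mind the look-alikes: they are no part of the job. What is shaped like the part that bears wedge_mid but brown is not meant.

How it is judged:
On the way, in this order (a step that is already met when the one before it is completed fails the run):
1. the loose stop pin stands fully down in the empty bore and is let go (horizontal distance between pin_mid and bore below 0.007 m and height (world z) of pin_mid below 0.049 m and angle between pin_mid's own z axis and vertical below 0.13 rad and contact force between pin and the fingers below 0.1 N), for 0.2 s.
2. the wedge lifts the front edge of the outlet off both rest bars (contact force between wedge and outlet above 0.5 N and z of each of lip_left, lip_right in the frame of fixture above 0.031 m), for 0.2 s.
At the end, for the whole second after the job is handed in: Pin down in the bore within 7 mm and 7 degrees, released. Fingers hold the wedge flat on the plate, within 22 mm of midway and 8 degrees; it alone carries the front edge, both lips 1.2 to 5.5 mm above the bars; back edge down, at most 13 mm from the pins, square within 4.5 degrees (all of step 1 and z of lip_left in the frame of fixture between 0.0312 and 0.0355 m and z of lip_right in the frame of fixture between 0.0312 and 0.0355 m and z of back_edge in the frame of fixture below 0.0325 m and x of back_edge in the frame of fixture between 0.124 and 0.142 m and angle between the x axis of outlet and the x axis of fixture, either way round below 0.08 rad and contact force between wedge and outlet above 1 N and contact force between wedge and the fingers above 1 N and contact force between each of the fingers, the arm and outlet below 0.3 N and contact force between pin and the arm below 0.1 N and angle between the x axis of wedge_mid and the x axis of fixture, either way round below 0.15 rad and distance between wedge_tip and back_edge below 0.1 m and y of wedge_mid in the frame of fixture between -0.022 and 0.022 m and z of wedge_tip in the frame of fixture below 0.024 m and linear speed of outlet below 0.01 m/s); the arm keeps its last pose, push and grip.
It fails at once if a bystander is pushed more than 30 mm from its place (distance of any of doming_punch, centre_punch, packer, hammer, bowl, ferrule from where it was at the start of the episode above 0.03 m).
It also fails if it takes over 64 s, if anything falls off the work surface, if the arm or the gripper's body presses on something with over 40 N, if the wrist force passes 120 N, or if a joint passes its speed limit or range.

## Robot

A 7-joint arm with a two-finger parallel gripper is mounted at the origin on the work surface. World frame = base frame: x ahead of the robot, y to its left, z up, the work surface at z = 0. Lengths are in m, angles in rad, forces in N, time in s.
With the tool pointing down it reaches from about 0.425 to 0.875 m from the base axis. Payload 4.7 kg.
Tool frame: the origin (TCP) lies on the centre line of the jaws, within the pads' length; the fingertips stand ahead of it and the grasp point (between the pads) lies 2 mm behind it (nose_length is the z of the fingertips in the tool frame, in m); z points along the fingers, y is the line along which they close (so a half turn about z gives the same grasp; the last joint's range is limited). The gripper opens to 87 mm and grips with 3 to 60 N. Pads are 19 mm wide; open, the fingers measure 117 mm over their backs; the gripper's body (75 mm by 190 mm) begins 51 mm behind the grasp point.
Start: joints at [1.352, 0.321, -0.07, 1.45, 0.023, 1.371, -0.057], TCP at [0.15, -0.632, 0.24] pointing down, gripper open.
Joint ranges: [-2.86, 2.86], [-0.3, 2.09], [-1.38, 1.24], [0.06, 2.45], [-1.56, 4.7], [0.09, 2.05], [-2.69, 2.69]. Speed limits (rad/s): [2.57, 2.57, 3.14, 3.14, 3.14, 3.14, 3.14].

## Interface

Orientations are given as a rotation vector (axis times angle).
In Python, from bench import * gives the robot as it stands.
- The arm moves only by the tool send_rows, never from a script. Its arguments are lists of equal length, an entry for each row: "xyz": the shift along the tool's x, y, z in mm, a list of three; "dr": the turn, a rotation vector about the tool's x, y, z in rad, a list of three. A call has exactly 10 rows; each row is the pose to reach, as a shift and turn from the pose commanded when the call began, along the tool's axes at that moment; what a row does not reach only later rows make up. A row lasts 1/12 s, in which the tool goes at most 41.7 mm and 7.16 degrees, less where a joint would pass 70% of its speed; a pose out of reach is approached as far as the arm can. A call with a gripper value outside its range is refused whole. "jaw" is the finger opening in mm, from 0 to 87, set as the call begins (left out, the last holds). The fingers move at their own pace and stop on an object; "grip_force" is the grip in N (left out, the last holds). Time passes only in rows, so rows that repeat a pose let the fingers close, or fill a call up. It gives the time, the measured TCP pose, the force, the opening and the grip force at its end, in the units of the state.
- get_state(): the state, without advancing time (a new reading comes with each control period).
- get_image(name): name is "side" or "top"; returns the picture (480x640x3 uint8, red, green, blue); there is no depth.
- calibration(name): a dict with "vfov" (degrees; the focal length in pixels is half the picture's height over the tangent of half this angle, whatever the lens; pixels are square), "cx", "cy" (the principal point, pixels), "rvec" (rotation vector, rad) and "tvec" (3), from world to camera coordinates, as OpenCV has them. Camera axes: x right, y down, z forward; pixel columns grow to the right and rows downward; lengths in m; the calibration is good to about 2 mm. A picture is of the moment at which its call begins. calibration takes no time and is no camera call.
- close_job(): hands the job in; it is judged then, once.
The state is a dict: "time": time; "joint_positions": joint angles; "qd": joint speeds; "joint_torque": joint torques, N m; "position": TCP position; "tool_rot": TCP orientation; "ft_force": force on the tool from outside, world axes, zero at the start; "torque": the same for the moment, N m; "grip_width": opening from 0.0 (shut) to 1.0 (fully open); "grip_force": force on a finger pad.
Only numpy, scipy, OpenCV 4.12 (cv2) and the standard library are available. Lean on these libraries where they do the work, as an engineer would, in place of code of your own. Each camera call takes 0.05 s, during which the arm holds its last target. There are 200 camera calls.

## Working session

There is one attempt and no reset: what is moved stays moved. The work goes in short steps, Python scripts to look and compute and a tool call to move; the robot and the scene stay as the last step left them, time stands still between calls to the robot, and variables do not carry over. Pictures are saved under pics/ and viewed, at most 10 in all, crops included, and the job is handed in when it is done.

Besides the shell and the picture viewer there is one more tool, called after "Emit:" as name(argument=value, ...) on one line, values as JSON. send_rows: Moves the arm, as the interface text tells. Its arguments: {"type":"object","properties":{"xyz":{"type":"array"},"dr":{"type":"array"},"jaw":{"type":"number"},"grip_force":{"type":"number"}},"required":["xyz","dr"]}

```bash
mkdir -p pics
cat > h.py <<'E'
from bench import *
import numpy as np, cv2
from scipy.spatial.transform import Rotation as R
def cam(n):
    c=calibration(n); f=240/np.tan(np.radians(c['vfov'])/2)
    K=np.array([[f,0,c['cx']],[0,f,c['cy']],[0,0,1.]]); return K,R.from_rotvec(c['rvec']).as_matrix(),np.array(c['tvec']),c
def ray(n,uv):
    K,Rm,t,c=cam(n); d=Rm.T@np.linalg.inv(K)@np.array([uv[0],uv[1],1.]); return -Rm.T@t,d
def onz(n,uv,z):
    o,d=ray(n,uv); return o+d*(z-o[2])/d[2]
def proj(n,p):
    K,Rm,t,c=cam(n); q=K@(Rm@np.array(p,float)+t); return q[:2]/q[2]
def toTool(dw):
    s=get_state(); return R.from_rotvec(s['tool_rot']).inv().apply(dw)*1000
E
python3 - <<'E'
from h import *
for n in('top','side'):
    cv2.imwrite(f'pics/{n}0.png',get_image(n)[:,:,::-1]); print(calibration(n)); print(ray(n,(320,240)))
print({k:np.round(v,3) for k,v in get_state().items()}); print(R.from_rotvec(get_state()['tool_rot']).as_matrix().round(3))
import bench; print([x for x in dir(bench) if 'nose' in x])
E
```

```text
{'vfov': 42.50112068998118, 'cx': 316.83814458377094, 'cy': 239.91447222009043, 'rvec': array([ 2.10830108, -2.14117148,  0.21907631]), 'tvec': array([-0.08945608,  0.53838979,  1.38968131])}
(array([ 0.25918488, -0.07885677,  1.46822509]), array([ 0.19233023, -0.01823451, -0.98117422]))
{'vfov': 48.037045472526984, 'cx': 304.6029644637829, 'cy': 235.6943440080082, 'rvec': array([ 0.72603144, -2.57562251,  1.16482294]), 'tvec': array([0.42215734, 0.27784075, 1.02215025])}
(array([0.05602972, 0.71875286, 0.88343559]), array([ 0.36420065, -0.65110229, -0.66656199]))
{'time': np.float64(0.1), 'joint_positions': array([ 1.352,  0.322, -0.07 ,  1.452,  0.023,  1.371, -0.057]), 'qd': array([ 0.   ,  0.   , -0.   , -0.003, -0.   ,  0.001, -0.   ]), 'joint_torque': array([ 1.0000e-03, -4.9257e+01, -4.0500e-01, -3.1340e+01, -6.4000e-02,
        4.0000e-02,  0.0000e+00]), 'position': array([ 0.15 , -0.632,  0.239]), 'tool_rot': array([-3.119, -0.365,  0.   ]), 'ft_force': array([-0.276, -0.034, -0.097]), 'torque': array([-0.027,  0.012,  0.008]), 'grip_force': np.float64(0.0), 'grip_width': np.float64(1.0)}
[[ 0.973  0.231 -0.001]
 [ 0.231 -0.973  0.002]
 [-0.    -0.002 -1.   ]]
['nose_length']
```

View pics/top0.png

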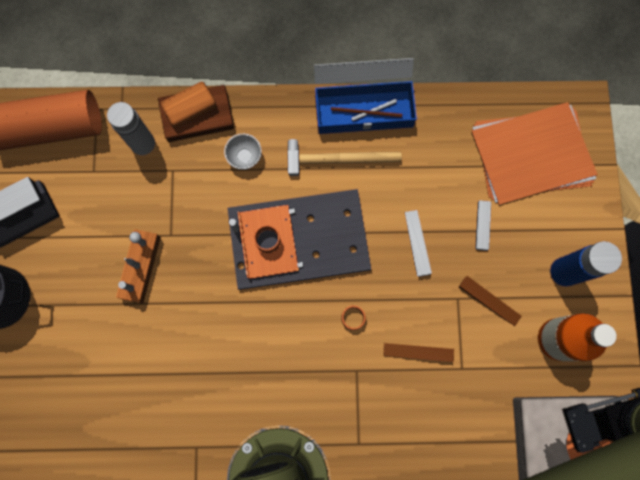

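View pics/side0.png

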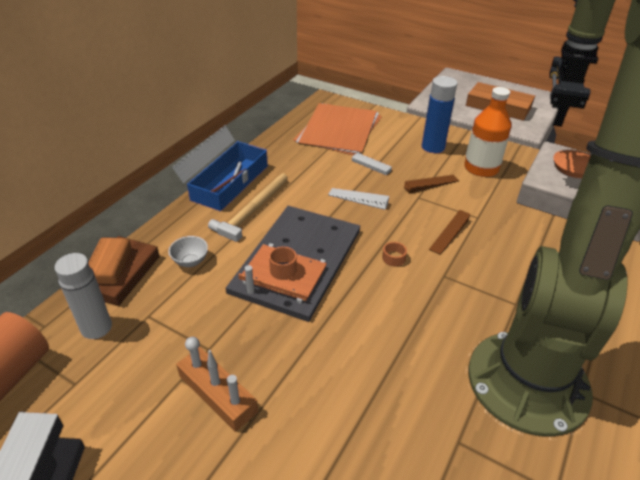

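The top view shows the fixture plate around (300,240) with its +x to the left. The empty bore is near (240,266), the loose flat-topped pin near (124,287), and the grey wedge at (418,244) with its thick end down in the picture. The packer is at (484,225).

Run:
```python
from h import *
print('nose',nose_length if not callable(nose_length) else nose_length())
im=cv2.imread('pics/top0.png'); hsv=cv2.cvtColor(im,cv2.COLOR_BGR2HSV)
m=((hsv[...,2]<95)&(hsv[...,1]<110)).astype(np.uint8)*255
m[:,:200]=0;m[:,400:]=0;m[:170]=0;m[310:]=0
m=cv2.morphologyEx(m,cv2.MORPH_CLOSE,np.ones((5,5)))
c=max(cv2.findContours(m,0,2)[0],key=cv2.contourArea)
h=cv2.convexHull(c); q=cv2.approxPolyDP(h,8,True)[:,0]; print('plate',q.tolist(),cv2.contourArea(h))
for p in q: print(p,onz('top',p,.02)[:2].round(4),onz('top',p,0)[:2].round(4))
g=((hsv[...,2]>120)&(hsv[...,1]<60)).astype(np.uint8)*255; g[:200]=0;g[290:]=0;g[:,:395]=0;g[:,520:]=0
for c in cv2.findContours(g,0,2)[0]:
    if cv2.contourArea(c)>100:
        r=cv2.minAreaRect(c);print('grey',r); b=cv2.boxPoints(r)
        for p in b: print(p.round(1),onz('top',p,.012)[:2].round(4))
a=cv2.resize(im[185:300,220:440],None,fx=3.6,fy=3.6,interpolation=cv2.INTER_CUBIC)
b=cv2.resize(im[215:315,100:180],None,fx=3.6,fy=3.6,interpolation=cv2.INTER_CUBIC)
s=cv2.imread('pics/side0.png'); 
e=cv2.resize(s[325:435,165:275],None,fx=1.6,fy=1.6)
f=cv2.resize(s[180:215,310:410],None,fx=2.8,fy=2.8)
o=np.zeros((600,800,3),np.uint8); aa=cv2.resize(im[185:300,220:440],(650,340),interpolation=cv2.INTER_CUBIC)
o[:340,:650]=aa; o[340:600,:208]=cv2.resize(b,(208,260)); o[345:345+e.shape[0],230:230+e.shape[1]]=e; o[345:345+f.shape[0],430:430+f.shape[1]]=f
cv2.imwrite('pics/c0.png',o)
```

```text
nose 0.017
plate [[356, 190], [369, 270], [238, 288], [229, 208]] 10845.5
[356 190] [ 0.6657 -0.1955] [ 0.6713 -0.1971]
[369 270] [ 0.4689 -0.2207] [ 0.4718 -0.2226]
[238 288] [0.4308 0.0891] [0.4332 0.0915]
[229 208] [0.6249 0.1124] [0.63  0.115]
grey ((417.49560546875, 242.6034698486328), (65.33196258544922, 14.342388153076172), 78.40782928466797)
[403.9 212. ] [ 0.6109 -0.311 ]
[418.  209.2] [ 0.6176 -0.3456]
[431.1 273.2] [ 0.4602 -0.3694]
[417. 276.] [ 0.4538 -0.3355]
grey ((482.985595703125, 224.81752014160156), (13.122814178466797, 48.04130554199219), 2.6025619506835938)
[475.3 248.5] [ 0.5184 -0.4791]
[477.5 200.5] [ 0.6373 -0.4923]
[490.6 201.1] [ 0.6354 -0.5243]
[488.4 249.1] [ 0.5164 -0.5106]
```

View pics/c0.png

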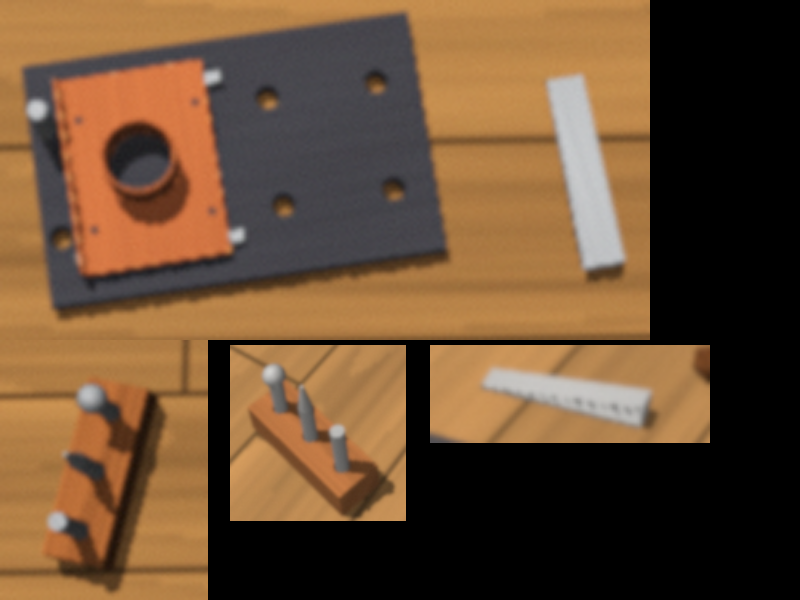

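The plate has five open bores; the target's mouth is at about px (241,265.5). The loose pin's top is at (122,284.6) in the top view and (232.5,379.4) in the side view. The wedge's thick head is at the near end.

```bash
cat >> h.py <<'E'
def tri(a,b):
    (o1,d1),(o2,d2)=ray('top',a),ray('side',b)
    s=np.linalg.lstsq(np.c_[d1,-d2],o2-o1,rcond=None)[0]; p,q=o1+s[0]*d1,o2+s[1]*d2
    return (p+q)/2,np.linalg.norm(p-q)
def go(p,yaw=None):
    """shift in tool mm to world point p and turn about tool z so that the tool y (closing) axis lies along world yaw (deg)"""
    s=get_state(); T=R.from_rotvec(s['tool_rot']); print('shift',T.inv().apply(np.array(p)-s['position']).round(4)*1000)
    if yaw is not None:
        M=T.as_matrix(); cur=np.degrees(np.arctan2(M[1,1],M[0,1])); d=(yaw-cur+90)%180-90
        Rn=R.from_matrix(np.array([[np.sin(np.radians(cur+d)),np.cos(np.radians(cur+d)),0],[-np.cos(np.radians(cur+d)),np.sin(np.radians(cur+d)),0],[0,0,-1]]))
        if Rn.as_matrix()[:,0]@M[:,0]<0: Rn=Rn*R.from_euler('z',180,degrees=True)
        print('yaw',cur.round(1),'->',yaw,'dr',(T.inv()*Rn).as_rotvec().round(3))
E
python3 - <<'E'
from h import *
print('pin top tri',tri((121.9,284.6),(232.5,379.4)),'onz',onz('top',(121.9,284.6),.105),onz('side',(232.5,379.4),.105))
pt=onz('top',(121.9,284.6),.105); bt=onz('top',(134.6,237.5),.099); print('ball',bt,np.linalg.norm(pt-bt),np.degrees(np.arctan2(*(bt-pt)[1::-1])))
for uv in [(241,265.5),(310.4,218.2),(346.9,213.1),(316.4,254.7),(353.3,249.3)]: print(uv,onz('top',uv,.02)[:2].round(4),onz('top',uv,.01)[:2].round(4))
go([pt[0],pt[1],.2],np.degrees(np.arctan2(*(bt-pt)[1::-1]))+90)
E
```

```text
pin top tri (array([0.43218551, 0.33679757, 0.10112231]), np.float64(0.001098872768457033)) onz [0.43219767 0.33587431 0.105     ] [0.4297742  0.33853668 0.105     ]
ball [0.53937927 0.31386403 0.099     ] 0.10958260667348921 -11.604643479348763
(241, 265.5) [0.4842 0.0825] [0.4858 0.0836]
(310.4, 218.2) [ 0.5969 -0.0836] [ 0.5992 -0.0836]
(346.9, 213.1) [ 0.6083 -0.1718] [ 0.6107 -0.1725]
(316.4, 254.7) [ 0.5075 -0.0966] [ 0.5093 -0.0967]
(353.3, 249.3) [ 0.5193 -0.1848] [ 0.5211 -0.1856]
shift [ 498.1 -876.5   40. ]Traceback (most recent call last):
  File "<stdin>", line 5, in <module>
  File "h.py", line 24, in go
    Rn=R.from_matrix(np.array([[np.sin(np.radians(cur+d)),np.cos(np.radians(cur+d)),0],[-np.cos(np.radians(cur+d)),np.sin(np.radians(cur+d)),0],[0,0,-1]]))
  File "scipy/spatial/transform/_rotation.pyx", line 1143, in scipy.spatial.transform._rotation.Rotation.from_matrix
ValueError: Non-positive determinant (left-handed or null coordinate frame) in rotation matrix 0: [[-0.97955895 -0.20115731  0.        ]
 [ 0.20115731 -0.97955895  0.        ]
 [ 0.          0.         -1.        ]].
```

```bash
python3 - <<'E'
s=open('h.py').read()
s=s.replace("[[np.sin(np.radians(cur+d)),np.cos","[[-np.sin(np.radians(cur+d)),np.cos").replace("[-np.cos(np.radians(cur+d)),np.sin","[np.cos(np.radians(cur+d)),np.sin")
open('h.py','w').write(s)
E
python3 - <<'E'
from h import *
go([.42,-.3,.24]); go([.52,.05,.24]); go([.431,.337,.22],78.4)
E
```

```text
shift [ 339.5 -260.7   -1. ]
shift [ 5.176e+02 -5.782e+02 -5.000e-01]
shift [ 497.2 -877.9   20. ]
yaw -76.7 -> 78.4 dr [-0.002  0.     0.435]
```

Emit:
send_rows(xyz=[[33,-25,0],[66,-50,0],[99,-75,0],[132,-100,0],[165,-125,0],[198,-150,0],[231,-175,0],[264,-200,0],[297,-225,0],[330,-250,0]], dr=[[0,0,0],[0,0,0],[0,0,0],[0,0,0],[0,0,0],[0,0,0],[0,0,0],[0,0,0],[0,0,0],[0,0,0]])

```text
time: 0.93
position: [0.414, -0.3112, 0.2394]
tool_rot: [3.12, 0.365, -0.001]
ft_force: [-0.2, -1.1, 0.9]
grip_width: 1.0
grip_force: 0.0
```

Emit:
send_rows(xyz=[[19,-33,0],[38,-66,0],[57,-99,0],[76,-132,0],[95,-165,0],[114,-198,0],[133,-231,0],[152,-264,0],[171,-297,0],[186,-327,0]], dr=[[0,0,0.09],[0,0,0.18],[0,0,0.27],[0,0,0.36],[0,0,0.435],[0,0,0.435],[0,0,0.435],[0,0,0.435],[0,0,0.435],[0,0,0.435]])

```text
time: 1.77
position: [0.519, 0.0505, 0.2394]
tool_rot: [-3.125, 0.316, -0.0]
ft_force: [1.6, 0.3, -0.3]
grip_width: 1.0
grip_force: 0.0
```

Emit:
send_rows(xyz=[[-18,-32,4],[-36,-65,8],[-54,-98,12],[-72,-131,16],[-90,-164,20],[-108,-196,24],[-126,-229,28],[-144,-262,30],[-145,-263,30],[-145,-263,30]], dr=[[0,0,0],[0,0,0],[0,0,0],[0,0,0],[0,0,0],[0,0,0],[0,0,0],[0,0,0],[0,0,0],[0,0,0]], jaw=50)

```text
time: 2.6
position: [0.4273, 0.3375, 0.2091]
tool_rot: [-3.126, 0.307, 0.003]
ft_force: [-0.0, -0.9, 0.8]
grip_width: 0.576
grip_force: 0.0
```

Run:
```python
from h import *
go([.431,.337,.082],78.4); print(get_state()['position'],get_state()['grip_width'])
for n in('top','side'): cv2.imwrite(f'pics/{n}1.png',get_image(n)[:,:,::-1])
t=cv2.imread('pics/top1.png')[200:320,60:220];s=cv2.imread('pics/side1.png')[240:440,120:320]
cv2.imwrite('pics/c1.png',np.hstack([cv2.resize(t,(400,300)),cv2.resize(s,(300,300))]))
```

```text
shift [  3.9  -0.2 127.1]
yaw -101.2 -> 78.4 dr [-0.     0.002  0.007]
[0.42733329 0.33749137 0.20912761] 0.5759217383766125
```

View pics/c1.png

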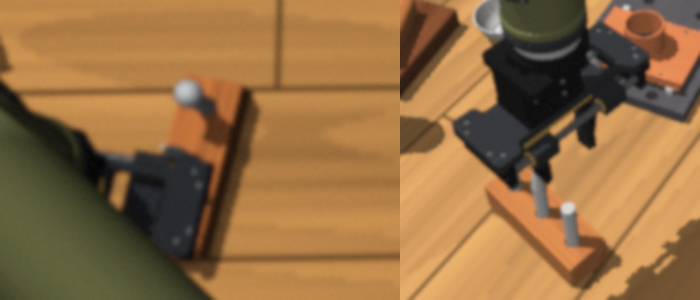

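The gripper's jaws straddle the loose pin across the row. I'm descending and gripping.

Emit:
send_rows(xyz=[[4,0,30],[4,0,60],[4,0,90],[4,0,110],[4,0,120],[4,0,126],[4,0,126],[4,0,126],[4,0,126],[4,0,126]], dr=[[0,0,0],[0,0,0],[0,0,0],[0,0,0],[0,0,0],[0,0,0],[0,0,0],[0,0,0],[0,0,0],[0,0,0]])

```text
time: 3.53
position: [0.4345, 0.3342, 0.0847]
tool_rot: [-3.124, 0.318, -0.003]
ft_force: [0.2, 0.2, -0.3]
grip_width: 0.573
grip_force: 0.0
```

Emit:
send_rows(xyz=[[0,0,0],[0,0,0],[0,0,0],[0,0,0],[0,0,0],[0,0,0],[0,0,0],[0,0,0],[0,0,0],[0,0,0]], dr=[[0,0,0],[0,0,0],[0,0,0],[0,0,0],[0,0,0],[0,0,0],[0,0,0],[0,0,0],[0,0,0],[0,0,0]], jaw=8, grip_force=25)

```text
time: 4.37
position: [0.4339, 0.3362, 0.0839]
tool_rot: [-3.121, 0.315, -0.002]
ft_force: [1.2, 5.1, -2.6]
grip_width: 0.178
grip_force: 25.5
```

Emit:
send_rows(xyz=[[0,0,-8],[0,0,-16],[0,0,-24],[0,0,-36],[0,0,-56],[0,0,-76],[0,0,-90],[0,0,-90],[0,0,-90],[0,0,-90]], dr=[[0,0,0],[0,0,0],[0,0,0],[0,0,0],[0,0,0],[0,0,0],[0,0,0],[0,0,0],[0,0,0],[0,0,0]])

```text
time: 5.2
position: [0.4331, 0.3329, 0.1726]
tool_rot: [3.123, -0.318, -0.002]
ft_force: [0.3, 0.4, -1.2]
grip_width: 0.174
grip_force: 24.8
```

Run:
```python
from h import *
s=get_state(); print(s['grip_width'],s['ft_force'],R.from_rotvec(s['tool_rot']).as_matrix().round(3).tolist())
go([.4850,.0835,.15],97.2); go([.4850,.0835,.15],7.2)
```

```text
0.1739711045812064 [ 0.29150789  0.37589867 -1.19551872] [[0.98, -0.201, -0.001], [-0.201, -0.98, -0.002], [-0.001, 0.002, -1.0]]
shift [101.1 233.8  23. ]
yaw -101.6 -> 97.2 dr [ 0.002  0.001 -0.328]
shift [101.1 233.8  23. ]
yaw -101.6 -> 7.2 dr [ 2.000e-03 -1.000e-03  1.243e+00]
```

Emit:
send_rows(xyz=[[14,33,0],[28,66,0],[42,99,5],[56,132,15],[72,165,25],[86,198,35],[96,224,45],[101,234,52],[101,234,52],[101,234,52]], dr=[[0,0,0],[0,0,0],[0,0,0],[0,0,0],[0,0,0],[0,0,0],[0,0,0],[0,0,0],[0,0,0],[0,0,0]])

```text
time: 6.03
position: [0.4845, 0.0848, 0.1204]
tool_rot: [-3.125, 0.318, 0.005]
ft_force: [0.3, 0.2, -2.5]
grip_width: 0.174
grip_force: 24.8
```

Run:
```python
from h import *
s=get_state(); print(s['position'])
for n in('top','side'): cv2.imwrite(f'pics/{n}2.png',get_image(n)[:,:,::-1])
t=cv2.imread('pics/top2.png')[205:305,200:320];s=cv2.imread('pics/side2.png')[210:320,200:320]
print(proj('side',[.485,.0835,.02]),proj('top',[.485,.0835,.02]))
cv2.imwrite('pics/c2.png',np.hstack([cv2.resize(t,(360,300),interpolation=2),cv2.resize(s,(432,396),interpolation=2)[:300] if 0 else cv2.resize(s,(327,300),interpolation=2)]))
```

```text
[0.48450238 0.08484082 0.12043104]
[288.09409944 302.64029003] [240.57141129 265.17789412]
```

View pics/c2.png

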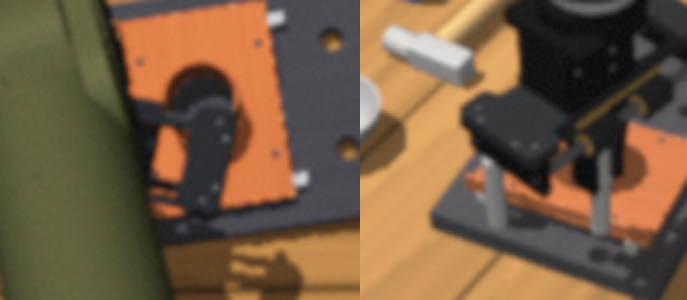

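The side view shows the held pin's foot at about px (288,295), just above the bore; I'm zooming in to compare foot and bore in the same camera.

Run:
```python
from h import *
a=[]
for f in('side0','side2'):
    c=cv2.imread(f'pics/{f}.png')[270:320,255:305].astype(float)*1.5
    c=cv2.resize(np.clip(c,0,255).astype(np.uint8),(400,400),interpolation=cv2.INTER_CUBIC)
    for i in range(0,400,80): c[i,::8]=255; c[::8,i]=255
    a.append(c)
cv2.imwrite('pics/c3.png',np.hstack(a))
s=cv2.imread('pics/side2.png')
for r in range(284,298,2): print(r,s[r,278:300].max(axis=1))
```

```text
284 [228 228 228 228 228 218 181 136 115 114 115 111 111 148 200 224 226 226
 227 226 226 224]
286 [214 220 223 223 220 214 186 142 118 115 114 112 112 149 203 225 228 228
 227 227 226 226]
288 [149 158 169 177 186 189 174 141 119 116 116 113 110 142 186 208 218 225
 228 230 229 228]
290 [151 146 144 144 146 144 141 132 121 118 115 112 109 135 176 191 199 219
 226 228 227 227]
292 [104 112 119 127 135 138 141 136 126 119 118 112 108 120 151 173 182 198
 211 214 206 197]
294 [ 72  69  66  64  70  81  95 113 120 118 116 112 106 111 128 139 141 141
 144 142 137 129]
296 [ 93  91  88  85  79  75  76  83  85  85  82  81  79  86 102 117 122 127
 140 145 137 128]
```

View pics/c3.png

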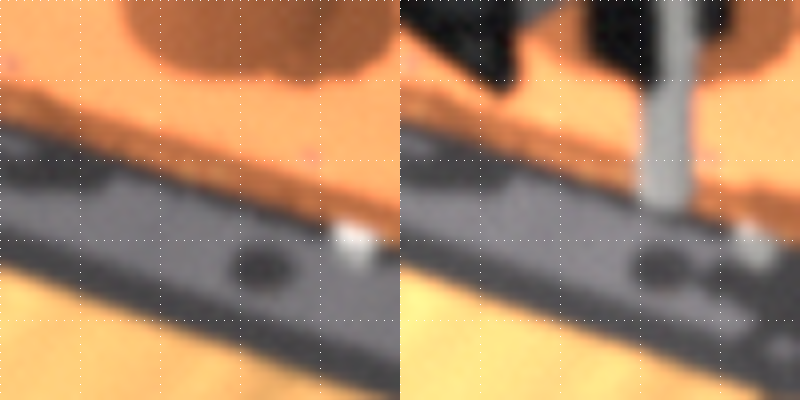

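Run:
```python
from h import *
b=onz('side',(287.4,302.9),.02); f=onz('side',(287.8,293.4),.0514); s=get_state()
print('bore',b,'foot',f,'tcp',s['position'],'d',b-f,'tool',toTool(np.array([*(b-f)[:2],0])))
print(proj('side',[*s['position'][:2],.0514]),'fixed pin top/foot proj', [proj('side',[.485+.0893,.0835+.0113,z]) for z in(.02,.09)])
M=R.from_rotvec(s['tool_rot']).as_matrix(); print(M[:,2])
```

```text
bore [0.4858612  0.08488665 0.02      ] foot [0.48375998 0.08543461 0.0514    ] tcp [0.4851947  0.08665332 0.12162268] d [ 0.00210122 -0.00054796 -0.0314    ] tool [ 2.16811750e+00  1.20961605e-01 -1.11983052e-03]
[286.90438556 293.5028237 ] fixed pin top/foot proj [array([250.80052758, 289.82037434]), array([248.62183762, 266.92106212])]
[-2.60405121e-04  1.04508746e-03 -9.99999420e-01]
```

Emit:
send_rows(xyz=[[2,0,8],[2,0,16],[2,0,24],[2,0,27],[2,0,29],[2,0,31],[2,0,33],[2,0,34],[2,0,34],[2,0,34]], dr=[[0,0,0],[0,0,0],[0,0,0],[0,0,0],[0,0,0],[0,0,0],[0,0,0],[0,0,0],[0,0,0],[0,0,0]], grip_force=20)

```text
time: 6.97
position: [0.4875, 0.0841, 0.0876]
tool_rot: [-3.126, 0.317, -0.0]
ft_force: [-0.3, 0.5, -1.8]
grip_width: 0.18
grip_force: 19.9
```

Run:
```python
from h import *
for i in range(3):
    s=get_state(); print(s['time'],s['position'].round(4),s['ft_force'].round(1),s['torque'].round(2)); cv2.imwrite('pics/s3.png',get_image('side')[:,:,::-1])
```

```text
6.9667 [0.4875 0.0841 0.0876] [-0.3  0.5 -1.8] [ 0.13  0.09 -0.03]
7.0167 [0.4876 0.0841 0.0877] [ 0.   0.2 -1.2] [0.1  0.06 0.01]
7.0667 [0.4876 0.0841 0.0877] [ 0.1  0.8 -1.5] [ 0.15  0.07 -0.06]
```

Emit:
send_rows(xyz=[[0,0,1],[0,0,2],[0,0,3],[0,0,4],[0,0,4],[0,0,4],[0,0,4],[0,0,4],[0,0,4],[0,0,4]], dr=[[0,0,0],[0,0,0],[0,0,0],[0,0,0],[0,0,0],[0,0,0],[0,0,0],[0,0,0],[0,0,0],[0,0,0]])

```text
time: 7.95
position: [0.4874, 0.0842, 0.0835]
tool_rot: [-3.125, 0.317, 0.0]
ft_force: [-1.2, 1.8, -2.0]
grip_width: 0.178
grip_force: 19.9
```

Emit:
send_rows(xyz=[[0,0,2],[0,0,4],[0,0,6],[0,0,8],[0,0,10],[0,0,11],[0,0,12],[0,0,13],[0,0,13],[0,0,13]], dr=[[0,0,0],[0,0,0],[0,0,0],[0,0,0],[0,0,0],[0,0,0],[0,0,0],[0,0,0],[0,0,0],[0,0,0]])

```text
time: 8.78
position: [0.4875, 0.0842, 0.0704]
tool_rot: [-3.125, 0.317, 0.0]
ft_force: [-0.4, 3.1, -2.1]
grip_width: 0.172
grip_force: 19.9
```

Inserted without resistance. I'm releasing and backing off.

Emit:
send_rows(xyz=[[0,0,0],[0,0,0],[0,0,0],[0,0,0],[0,0,0],[0,0,0],[0,0,0],[0,0,0],[0,0,0],[0,0,0]], dr=[[0,0,0],[0,0,0],[0,0,0],[0,0,0],[0,0,0],[0,0,0],[0,0,0],[0,0,0],[0,0,0],[0,0,0]], jaw=45)

```text
time: 9.62
position: [0.4875, 0.084, 0.0705]
tool_rot: [3.125, -0.317, -0.0]
ft_force: [-0.3, 0.9, 1.2]
grip_width: 0.519
grip_force: 0.0
```

Emit:
send_rows(xyz=[[0,0,-10],[0,0,-25],[0,0,-50],[0,0,-80],[0,0,-110],[0,0,-140],[0,0,-150],[0,0,-150],[0,0,-150],[0,0,-150]], dr=[[0,0,0],[0,0,0],[0,0,0],[0,0,0],[0,0,0],[0,0,0],[0,0,0],[0,0,0],[0,0,0],[0,0,0]])

```text
time: 10.45
position: [0.4865, 0.0838, 0.2191]
tool_rot: [3.125, -0.317, -0.004]
ft_force: [0.2, -0.4, -0.4]
grip_width: 0.516
grip_force: 0.0
```

Run:
```python
from h import *
cv2.imwrite('pics/s4.png',get_image('side')[:,:,::-1]); c=cv2.imread('pics/s4.png')[200:340,210:380]; cv2.imwrite('pics/c4.png',cv2.resize(c,(680,560),interpolation=2))
im=cv2.imread('pics/top0.png');print(get_state()['position'])
# wedge: tip end and head end mid points
for uv,z in [((411,210.6),.004),((424,274.6),.024),((417.5,242.6),.014)]: print(onz('top',uv,z))
p=onz('top',(411,210.6),.004)-onz('top',(424,274.6),.024); print(np.linalg.norm(p[:2]),np.degrees(np.arctan2(p[1],p[0])))
```

```text
[0.48637626 0.08379842 0.21878699]
[ 0.61621944 -0.32981565  0.004     ]
[ 0.45541324 -0.350014    0.024     ]
[ 0.53448482 -0.34011658  0.014     ]
0.16206975917058333 7.159244915262657
```

View pics/c4.png

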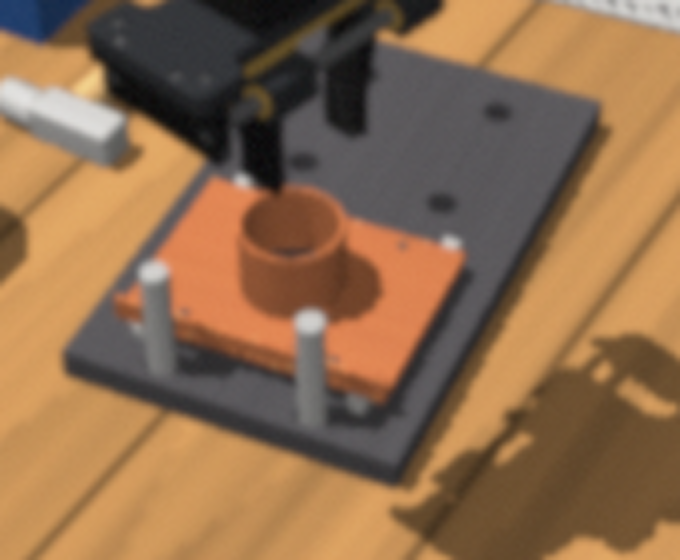

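The pin stands fully down beside the fixed one (feet level at crop (160,370) and (310,420)). The wedge is next.

Run:
```python
from h import *
print(get_state()['joint_positions'].round(2)); go([.488,-.346,.15],-82.8)
```

```text
[ 0.38  0.03 -0.61  1.84  0.02  1.28 -2.01]
shift [ 88.1 420.7  68.9]
yaw -101.6 -> -82.8 dr [ 0.     0.003 -0.328]
```

Emit:
send_rows(xyz=[[8,38,0],[16,76,0],[24,114,0],[32,152,0],[40,190,0],[48,228,10],[56,266,20],[64,304,30],[72,342,40],[80,380,50]], dr=[[0,0,-0.05],[0,0,-0.1],[0,0,-0.15],[0,0,-0.2],[0,0,-0.25],[0,0,-0.3],[0,0,-0.328],[0,0,-0.328],[0,0,-0.328],[0,0,-0.328]], jaw=60)

```text
time: 11.33
position: [0.4883, -0.3056, 0.1681]
tool_rot: [-3.134, -0.198, 0.004]
ft_force: [1.0, 0.9, 0.5]
grip_width: 0.69
grip_force: 0.0
```

Run:
```python
from h import *
go([.488,-.346,.021],-82.8)
# hand check of wedge and outlet in side view
for z,p in [(.0,[.617,-.330]),(.0,[.458,-.349])]: print(proj('side',[*p,z]))
```

```text
shift [ -5.   40.3 147.1]
yaw -82.8 -> -82.8 dr [-0.002  0.003  0.   ]
[329.46939158 191.48869255]
[385.35091376 206.64552324]
```

Emit:
send_rows(xyz=[[-5,20,20],[-5,40,40],[-5,40,70],[-5,40,100],[-5,40,120],[-5,40,135],[-5,40,142],[-5,40,146],[-5,40,146],[-5,40,146]], dr=[[0,0,0],[0,0,0],[0,0,0],[0,0,0],[0,0,0],[0,0,0],[0,0,0],[0,0,0],[0,0,0],[0,0,0]])

```text
time: 12.17
position: [0.49, -0.3447, 0.025]
tool_rot: [3.135, 0.198, 0.001]
ft_force: [-0.3, 0.0, 1.9]
grip_width: 0.687
grip_force: 0.0
```

Emit:
send_rows(xyz=[[0,0,0],[0,0,0],[0,0,0],[0,0,0],[0,0,0],[0,0,0],[0,0,0],[0,0,0],[0,0,0],[0,0,0]], dr=[[0,0,0],[0,0,0],[0,0,0],[0,0,0],[0,0,0],[0,0,0],[0,0,0],[0,0,0],[0,0,0],[0,0,0]], jaw=20, grip_force=45)

```text
time: 13.0
position: [0.4897, -0.3449, 0.0249]
tool_rot: [3.135, 0.198, 0.0]
ft_force: [0.2, 0.1, 3.1]
grip_width: 0.336
grip_force: 44.9
```

Emit:
send_rows(xyz=[[0,0,-10],[0,0,-25],[0,0,-50],[0,0,-80],[0,0,-95],[0,0,-95],[0,0,-95],[0,0,-95],[0,0,-95],[0,0,-95]], dr=[[0,0,0],[0,0,0],[0,0,0],[0,0,0],[0,0,0],[0,0,0],[0,0,0],[0,0,0],[0,0,0],[0,0,0]])

```text
time: 13.83
position: [0.4884, -0.3438, 0.1175]
tool_rot: [-3.133, -0.197, 0.005]
ft_force: [0.1, -0.8, -5.5]
grip_width: 0.34
grip_force: 44.9
```

Run:
```python
from h import *
s=get_state(); print(s['ft_force'],s['torque'],s['grip_width']); go([.5673,-.1928,.09],7.4)
```

```text
[ 0.14216762 -0.82855432 -5.50100817] [-0.00229932  0.18278362 -0.01409789] 0.33963800614133055
shift [  97.3 -139.9   27.5]
yaw -82.8 -> 7.4 dr [0.    0.004 1.568]
```

Emit:
send_rows(xyz=[[10,-14,0],[20,-28,0],[30,-42,0],[40,-56,0],[50,-70,0],[60,-84,0],[70,-98,0],[80,-112,0],[90,-126,0],[97,-140,0]], dr=[[0,0,-0.115],[0,0,-0.23],[0,0,-0.345],[0,0,-0.46],[0,0,-0.575],[0,0,-0.69],[0,0,-0.805],[0,0,-0.92],[0,0,-1.035],[0,0,-1.15]])

```text
time: 14.67
position: [0.5686, -0.1924, 0.1185]
tool_rot: [-2.517, -1.878, 0.0]
ft_force: [-0.1, -0.3, -5.5]
grip_width: 0.338
grip_force: 44.9
```

Emit:
send_rows(xyz=[[0,0,0],[0,0,0],[0,0,0],[0,0,0],[0,0,10],[0,0,20],[0,0,27],[0,0,27],[0,0,27],[0,0,27]], dr=[[0,0,-0.11],[0,0,-0.22],[0,0,-0.33],[0,0,-0.424],[0,0,-0.424],[0,0,-0.424],[0,0,-0.424],[0,0,-0.424],[0,0,-0.424],[0,0,-0.424]])

```text
time: 15.5
position: [0.5684, -0.1935, 0.0924]
tool_rot: [-2.074, -2.359, -0.0]
ft_force: [-0.2, -0.9, -4.0]
grip_width: 0.339
grip_force: 44.9
```

Run:
```python
from h import *
s=get_state(); print(s['position'],s['joint_positions'].round(2)); go([.5673,-.1928,.045],7.4)
for n in('top','side'): cv2.imwrite(f'pics/{n}5.png',get_image(n)[:,:,::-1])
t=cv2.imread('pics/top5.png')[175:305,220:420];q=cv2.imread('pics/side5.png')[180:320,220:400]
cv2.imwrite('pics/c5.png',np.hstack([cv2.resize(t,(440,286),interpolation=2),cv2.resize(q,(360,286),interpolation=2)]))
```

```text
[ 0.56839224 -0.19346595  0.09241441] [ 0.74  0.38 -0.55  1.73  0.22  1.09  0.25]
shift [ 0.8 -1.  47.4]
yaw 7.4 -> 7.4 dr [-0.    -0.    -0.001]
```

View pics/c5.png

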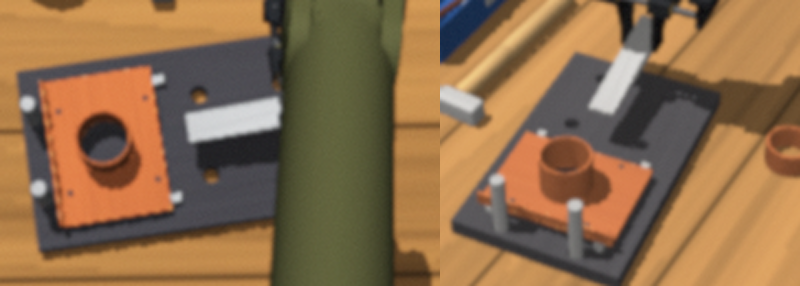

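The top view shows the wedge's tip edge at px (305,233), heading for the middle of the outlet, and both pin tops at (233,222) and (237,260.5).

Run:
```python
from h import *
im=cv2.imread('pics/top5.png'); hsv=cv2.cvtColor(im,cv2.COLOR_BGR2HSV)
p1=onz('top',(232.7,221.8),.09);p2=onz('top',(237.3,260.5),.09);print(p1,p2,np.linalg.norm(p1-p2),np.degrees(np.arctan2(*(p2-p1)[1::-1]))+270)
m=((hsv[...,0]<14)&(hsv[...,1]>150)&(hsv[...,2]>150)).astype(np.uint8); m[:200]=0;m[290:]=0;m[:,:230]=0;m[:,300:]=0
c=max(cv2.findContours(m,0,2)[0],key=cv2.contourArea);b=cv2.boxPoints(cv2.minAreaRect(c));w=[onz('top',p,.034)[:2].round(4) for p in b];print(b.round(1).tolist(),w,np.mean(w,0))
t=onz('top',(305.2,232.7),.0715);print('tip',t)
yaw=np.radians(97.4);X=np.array([np.cos(yaw),np.sin(yaw)]);Y=np.array([-X[1],X[0]]);mid=((p1+p2)/2)[:2]
f=lambda q:np.round([145+1000*(q[:2]-mid)@X,1000*(q[:2]-mid)@Y],1)
print('tip fix',f(t),'tcp',f(get_state()['position']),'outlet corners',[f(q) for q in w])
```

```text
[0.57462511 0.09435774 0.09      ] [0.48487719 0.08310862 0.09      ] 0.0904501607503867 97.1442689560239
[[237.1999969482422, 212.5], [287.8999938964844, 204.8000030517578], [297.8999938964844, 270.3999938964844], [247.10000610351562, 278.1000061035156]] [array([0.6101, 0.0909]), array([ 0.6273, -0.0303]), array([ 0.4684, -0.0524]), array([0.452 , 0.0664])] [0.53945 0.01865]
tip [ 0.55065943 -0.0709046   0.0715    ]
tip fix [-16.   -0.2] tcp [-140.    -2.3] outlet corners [array([136.8, -80. ]), array([ 14.4, -81.4]), array([12.9, 79. ]), array([132.9,  80. ])]
```

Emit:
send_rows(xyz=[[0,0,10],[0,0,20],[0,0,30],[0,0,36],[0,0,40],[0,0,42],[0,0,44],[0,0,46],[0,0,46],[0,0,46]], dr=[[0,0,0],[0,0,0],[0,0,0],[0,0,0],[0,0,0],[0,0,0],[0,0,0],[0,0,0],[0,0,0],[0,0,0]])

```text
time: 16.43
position: [0.5685, -0.1936, 0.0468]
tool_rot: [2.073, 2.36, 0.0]
ft_force: [0.4, -0.7, -5.0]
grip_width: 0.336
grip_force: 44.9
```

Emit:
send_rows(xyz=[[0,0,0.5],[0,0,1],[0,0,1.5],[0,0,2],[0,0,2.5],[0,0,3],[0,0,3],[0,0,3],[0,0,3],[0,0,3]], dr=[[0,0,0],[0,0,0],[0,0,0],[0,0,0],[0,0,0],[0,0,0],[0,0,0],[0,0,0],[0,0,0],[0,0,0]])

```text
time: 17.27
position: [0.5685, -0.1938, 0.0448]
tool_rot: [2.073, 2.359, -0.001]
ft_force: [-2.5, -1.0, 5.5]
grip_width: 0.342
grip_force: 44.9
```

Emit:
send_rows(xyz=[[6,0,0],[12,0,0],[18,0,0],[25,0,0],[32,0,0],[39,0,0],[46,0,0],[53,0,0],[58,0,0],[62,0,0]], dr=[[0,0,0],[0,0,0],[0,0,0],[0,0,0],[0,0,0],[0,0,0],[0,0,0],[0,0,0],[0,0,0],[0,0,0]])

```text
time: 18.1
position: [0.5617, -0.1336, 0.0449]
tool_rot: [2.071, 2.356, -0.0]
ft_force: [0.2, -6.0, 3.3]
grip_width: 0.34
grip_force: 44.9
```

Emit:
send_rows(xyz=[[2,0,0],[4,0,0],[6,0,0],[8,0,0],[10,0,0],[12,0,0],[14,0,0],[16,0,0],[18,0,0],[18,0,0]], dr=[[0,0,0],[0,0,0],[0,0,0],[0,0,0],[0,0,0],[0,0,0],[0,0,0],[0,0,0],[0,0,0],[0,0,0]])

```text
time: 18.93
position: [0.5594, -0.1162, 0.0448]
tool_rot: [2.071, 2.356, -0.0]
ft_force: [1.0, -5.2, 4.0]
grip_width: 0.341
grip_force: 44.9
```

Run:
```python
from h import *
s=get_state(); print(s['position'],s['ft_force'],s['torque'])
for n in('top','side'): cv2.imwrite(f'pics/{n}6.png',get_image(n)[:,:,::-1])
im=cv2.imread('pics/top6.png'); hsv=cv2.cvtColor(im,cv2.COLOR_BGR2HSV)
m=((hsv[...,0]<14)&(hsv[...,1]>150)&(hsv[...,2]>150)).astype(np.uint8); m[:200]=0;m[290:]=0;m[:,:230]=0;m[:,300:]=0
c=max(cv2.findContours(m,0,2)[0],key=cv2.contourArea);b=cv2.boxPoints(cv2.minAreaRect(c));print(b.round(1).tolist())
```

```text
[ 0.55940441 -0.11615362  0.04483999] [ 0.95606226 -5.24174856  4.00938959] [-1.26307236 -0.19046863  0.03519226]
[[237.1999969482422, 212.39999389648438], [288.0, 204.6999969482422], [297.8999938964844, 270.29998779296875], [247.10000610351562, 278.0]]
```

Emit:
send_rows(xyz=[[1,0,0],[2,0,0],[3,0,0],[4,0,0],[5,0,0],[6,0,0],[7,0,0],[8,0,0],[8,0,0],[8,0,0]], dr=[[0,0,0],[0,0,0],[0,0,0],[0,0,0],[0,0,0],[0,0,0],[0,0,0],[0,0,0],[0,0,0],[0,0,0]])

```text
time: 19.87
position: [0.5585, -0.1114, 0.0448]
tool_rot: [2.072, 2.352, -0.004]
ft_force: [1.9, -9.5, 2.5]
grip_width: 0.34
grip_force: 44.9
```

Emit:
send_rows(xyz=[[1,0,0],[2,0,0],[3,0,0],[4,0,0],[5,0,0],[6,0,0],[7,0,0],[8,0,0],[8,0,0],[8,0,0]], dr=[[0,0,0],[0,0,0],[0,0,0],[0,0,0],[0,0,0],[0,0,0],[0,0,0],[0,0,0],[0,0,0],[0,0,0]])

```text
time: 20.7
position: [0.5574, -0.1038, 0.0448]
tool_rot: [2.072, 2.351, -0.004]
ft_force: [1.7, -12.3, 2.4]
grip_width: 0.339
grip_force: 44.9
```

```bash
cat > m.py <<'E'
from h import *
import sys
k=sys.argv[1]
s=get_state(); print(s['position'],s['ft_force'],s['torque'])
for n in('top','side'): cv2.imwrite(f'pics/{n}{k}.png',get_image(n)[:,:,::-1])
im=cv2.imread(f'pics/top{k}.png'); hsv=cv2.cvtColor(im,cv2.COLOR_BGR2HSV)
m=((hsv[...,0]<14)&(hsv[...,1]>150)&(hsv[...,2]>150)).astype(np.uint8); m[:200]=0;m[290:]=0;m[:,:230]=0;m[:,300:]=0
c=max(cv2.findContours(m,0,2)[0],key=cv2.contourArea);b=cv2.boxPoints(cv2.minAreaRect(c));print(b.round(1).tolist())
E
python3 m.py 7
```

```text
[ 0.5574279  -0.10378901  0.04483832] [  1.65405636 -12.26456431   2.35175382] [-2.44840885 -0.30709579  0.02609657]
[[235.3000030517578, 212.6999969482422], [286.29998779296875, 204.89999389648438], [296.3999938964844, 270.5], [245.39999389648438, 278.29998779296875]]
```

Emit:
send_rows(xyz=[[1,0,0],[2,0,0],[3,0,0],[4,0,0],[5,0,0],[6,0,0],[6,0,0],[6,0,0],[6,0,0],[6,0,0]], dr=[[0,0,0],[0,0,0],[0,0,0],[0,0,0],[0,0,0],[0,0,0],[0,0,0],[0,0,0],[0,0,0],[0,0,0]])

```text
time: 21.63
position: [0.5566, -0.0979, 0.0448]
tool_rot: [2.072, 2.351, -0.005]
ft_force: [0.9, -11.8, 2.9]
grip_width: 0.34
grip_force: 44.9
```

```bash
python3 m.py 8
python3 - <<'E'
from h import *
a=[cv2.resize(cv2.imread(f'pics/side{k}.png')[225:315,230:340],(400,327),interpolation=2) for k in(5,8)]
cv2.imwrite('pics/c8.png',np.hstack(a))
E
```

```text
[ 0.55663013 -0.09794086  0.04483779] [  0.93726534 -11.8108098    2.8814752 ] [-2.54228042 -0.30852613  0.04010972]
[[235.0, 212.8000030517578], [286.20001220703125, 204.8000030517578], [296.5, 270.29998779296875], [245.39999389648438, 278.3999938964844]]
```

View pics/c8.png

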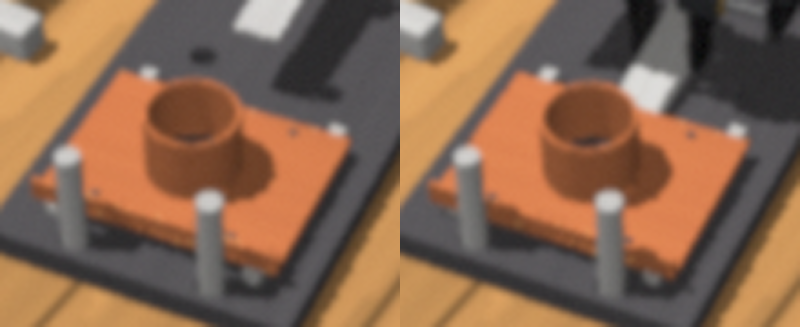

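The outlet has slid up to the pins and no longer moves, so the wedge is now lifting it. I'm pushing a bit more, then measuring the lift from feature shifts.

Emit:
send_rows(xyz=[[1,0,0],[2,0,0],[3,0,0],[4,0,0],[5,0,0],[5,0,0],[5,0,0],[5,0,0],[5,0,0],[5,0,0]], dr=[[0,0,0],[0,0,0],[0,0,0],[0,0,0],[0,0,0],[0,0,0],[0,0,0],[0,0,0],[0,0,0],[0,0,0]])

```text
time: 22.57
position: [0.556, -0.0931, 0.0448]
tool_rot: [2.072, 2.351, -0.005]
ft_force: [2.7, -12.9, 3.5]
grip_width: 0.344
grip_force: 44.9
```

```bash
python3 m.py 9
cat > lk.py <<'E'
from h import *
import sys
k=sys.argv[1]
yaw=np.radians(97.3);X=np.array([np.cos(yaw),np.sin(yaw),0]);Y=np.array([-X[1],X[0],0]);O=np.array([.5297,.0887,0])-.145*X
# outlet points (x,y from outlet centre) : screw holes, corners, fixed: bars' fronts for reference
A={n:cv2.imread(f'pics/{n}5.png',0) for n in('top','side')};B={n:cv2.imread(f'pics/{n}{k}.png',0) for n in('top','side')}
for nm,x,y in [('frontL',-60,80),('frontR',-60,-80),('holeFL',-45,65),('holeFR',-45,-65),('holeBL',45,65),('holeBR',45,-65)]:
    P=O+X*(.073+x/1000)+Y*y/1000+np.array([0,0,.034]); M=[];v=[]
    for n in('top','side'):
        p=proj(n,P); q,st,_=cv2.calcOpticalFlowPyrLK(A[n],B[n],np.float32([[p]]),None,winSize=(11,11),maxLevel=1)
        M.append(np.c_[proj(n,P+X*.001)-p,proj(n,P+[0,0,.001])-p]); v.append(q[0,0]-p)
    print(nm,[u.round(2).tolist() for u in v],'side only dx,dz',np.linalg.lstsq(M[1],v[1],rcond=None)[0].round(1),'both',np.linalg.lstsq(np.vstack(M),np.hstack(v),rcond=None)[0].round(1))
E
for k in 8 9; do echo $k; python3 lk.py $k; done
```

```text
[ 0.55601287 -0.09305786  0.04484928] [  2.6819544  -12.94542546   3.4523207 ] [-2.56273314 -0.3520856   0.04036029]
[[235.3000030517578, 212.6999969482422], [286.29998779296875, 204.89999389648438], [296.3999938964844, 270.5], [245.39999389648438, 278.29998779296875]]
8
frontL [[-1.98, 0.38], [-0.02, 0.08]] side only dx,dz [ 0.1 -0.2] both [4.1 3.3]
frontR [[-1.44, 0.07], [-0.49, 0.42]] side only dx,dz [2.4 0.7] both [3.2 1.3]
holeFL [[-1.14, 0.07], [-0.27, 0.31]] side only dx,dz [1.6 0.5] both [2.5 1.3]
holeFR [[-1.56, -0.26], [-0.37, 0.39]] side only dx,dz [1.8 0.3] both [3.3 1.8]
holeBL [[-0.72, 0.07], [-0.18, 1.01]] side only dx,dz [ 0.9 -2.3] both [ 1.7 -1.4]
holeBR [[-1.8, 0.49], [-0.09, 0.27]] side only dx,dz [ 0.5 -0.4] both [3.2 1.7]
9
frontL [[-2.75, 0.48], [-0.05, 0.18]] side only dx,dz [ 0.2 -0.3] both [5.7 4.4]
frontR [[-2.61, 0.27], [-0.4, 0.23]] side only dx,dz [1.9 0.9] both [5.3 3.2]
holeFL [[-0.93, 0.11], [-0.3, 0.43]] side only dx,dz [1.7 0.2] both [2.1 0.5]
holeFR [[-1.28, -0.05], [-0.28, 0.22]] side only dx,dz [1.4 0.5] both [2.7 1.6]
holeBL [[-0.74, 0.08], [-0.03, 0.98]] side only dx,dz [ 0.2 -2.9] both [ 1.6 -1.4]
holeBR [[-1.87, 0.45], [-0.1, 0.27]] side only dx,dz [ 0.5 -0.4] both [3.3 1.8]
```

Run:
```python
from h import *
yaw=np.radians(97.3);X=np.array([np.cos(yaw),np.sin(yaw),0]);Y=np.array([-X[1],X[0],0]);O=np.array([.5297,.0887,0])-.145*X
t=onz('side',(300.5,234.2),.0715); print('tip(side view) fixture',[(t-O)@X,(t-O)@Y],'tcp then',(np.array([.5684,-.1935,0])-O)@X,'tcp now',(np.array([.556,-.0931,0])-O)@X,(np.array([.556,-.0931,0])-O)@Y)
A=cv2.imread('pics/side5.png',0).astype(np.float32)
def predict(P,lift,slide):  # outlet point P in fixture coords (mm), back at 133
    b=np.array([133,0,30.]); th=lift/120; d=P-b
    q=b+[d[0]*np.cos(th)+d[2]*np.sin(th)+slide,d[1],d[2]*np.cos(th)-d[0]*np.sin(th)]
    f=lambda p:proj('side',O+X*p[0]/1e3+Y*p[1]/1e3+[0,0,p[2]/1e3]); return f(q)-f(P)
for k in '6789':
    B=cv2.imread(f'pics/side{k}.png',0).astype(np.float32)
    for nm,P,(c0,c1,r0,r1) in [('stub rim',np.array([73,0,79.]),(266,300,243,282))]:
        W=np.eye(2,3,dtype=np.float32); _,W=cv2.findTransformECC(A[r0:r1,c0:c1],B[r0:r1,c0:c1],W,cv2.MOTION_TRANSLATION,(3,100,1e-6),None,3); print(k,nm,W[:,2].round(2),'pred lift0/3, slide4',predict(P,0,4).round(2),predict(P,3,4).round(2))
```

```text
tip(side view) fixture [np.float64(-0.012949119170192157), np.float64(0.0020358048923529576)] tcp then -0.13983001205177864 tcp now -0.038668208869082926 -0.002986477996392338
6 stub rim [-1.05  0.51] pred lift0/3, slide4 [-0.81  1.16] [-1.08  1.02]
7 stub rim [-1.43  0.93] pred lift0/3, slide4 [-0.81  1.16] [-1.08  1.02]
8 stub rim [-1.35  0.82] pred lift0/3, slide4 [-0.81  1.16] [-1.08  1.02]
9 stub rim [-1.27  0.71] pred lift0/3, slide4 [-0.81  1.16] [-1.08  1.02]
```

Both views put the wedge tip about 71 mm past the outlet's front edge, which gives a lift of about 2.9 mm. The push is steady at about 13 N, so I'm handing in.

```bash
python3 -c "
from bench import *
print(close_job())"
```

```text
the job is handed in; nothing more can be done
None
```

I handed the job in at about 23 s with the loose pin down in the bore and released, and the gripper still holding the wedge under the outlet's front edge. I worked the lift out at about 2.9 mm from the wedge tip's position rather than measuring it directly, and the hand-in did not return a verdict.

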